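Find the rattling sample case and hold it up for inspection

TASK

One of the three sealed cases has a steel ball loose inside and rattles when shaken; the other two are packed tight. Lift and shake them to find the one that rattles, stand any other you picked up back upright where it stood, and finish holding the rattling case in the gripper, upright and still, about 15 cm above the middle of the black inspection mat (do not put it down). Keep all cases lid up, and leave the other things on the bench where they are.

Things in the scene. Friction and masses are not known exactly. Their poses are not given: they have to be found in the camera images.
- case_left: The left-hand (largest y) of three identical sealed oblong aluminium cases: 120 mm long (its x, within 0.3 rad of straight ahead), 64 mm wide (its y), 56 mm high, straight sides, lid cannot be opened; 0.40 to 0.52 kg with contents. Origin: centre of its underside. Any of the three may be the one that rattles.
- case_mid: The middle case, like case_left. Hidden inside each: a disc packed in its middle that stays put, or (in one case only) a loose 36 mm steel ball that rolls up to 77 mm along the flat inner floor. Disc and ball weigh the same 0.19 kg, so the weight tells nothing.
- case_right: The right-hand (smallest y) case, like case_left. Held with about 30 N and shaken briskly along its length, 50 mm each way, with a sudden stop in mid-stroke, the case with the ball knocks (peak moment about its y over 0.35 N m within 0.2 s of the stop; a packed case under 0.2) and its load then shifts by up to 0.07 N m either way. A much harder grip may buzz.
- mat: thin black rubber inspection mat fixed to the bench behind the cases, 130 x 130 mm, 3 mm thick, with a thin white ring of 80 mm round its middle; origin: centre of its underside
- mat_mid (a point): the middle of the mat, on its upper face, 3 mm above the bench
- pen_2: Bystander, leave it: white ball pen lying between the left and the middle case, 145 x 11 x 9 mm, roughly along x. Origin: centre of its underside.
- weight_50g: Bystander, leave it: small brass weight standing behind the gap between the middle and the right case, 18 mm across, 28 mm high. Origin: centre of its underside.
- weigh_dish_0: Bystander, leave it: shallow clear weighing dish, 59 mm across, 13 mm high, to the left of the left case. Origin: centre of its underside.
- tape_2: Bystander, leave it: brown roll of packing tape lying flat, 90 mm across, 48 mm high, behind the right case. Origin: centre of its underside.
- bench_timer: Bystander, leave it: grey bench timer lying flat to the right of the right case, 62 x 66 x 19 mm. Origin: centre of its underside.
- crucible_1: Bystander, leave it: white porcelain crucible behind the left case, 37 mm across, 28 mm high. Origin: centre of its underside.
Not all that is in view belongs to the job. What is shaped like the case_left but turquoise is not meant.

How it is judged (in metres and radians):
On the way:
1. the case with the loose ball is off the bench and moved briskly (over 0.1 m/s) (((height (world z) of case_left above 0.02 m and linear speed of case_left above 0.1 m/s and contact force between case_left_pad and anything else above 0.02 N) or (height (world z) of case_mid above 0.02 m and linear speed of case_mid above 0.1 m/s and contact force between case_mid_pad and anything else above 0.02 N) or (height (world z) of case_right above 0.02 m and linear speed of case_right above 0.1 m/s and contact force between case_right_pad and anything else above 0.02 N))).
At the end, for the whole second after the job is handed in: The case with the loose ball is gripped between the fingers and still (under 0.05 m/s), upright within 0.3 rad, its underside 80 to 250 mm above the bench and its axis within 45 mm of the middle of the mat; the other two cases stand upright on the bench, let go, within 60 mm of where they started (((contact force between case_left_pad and anything else above 0.3 N and height (world z) of case_left between 0.08 and 0.25 m and horizontal distance between case_left and mat_mid below 0.045 m and angle between case_left's own z axis and vertical below 0.3 rad and linear speed of case_left below 0.05 m/s and contact force between case_left and the fingers above 1 N and height (world z) of each of case_mid, case_right below 0.01 m and angle between each of case_mid, case_right's own z axis and vertical below 0.1 rad and distance of each of case_mid, case_right from where it was at the start of the episode below 0.06 m and contact force between each of case_mid, case_right and the arm below 0.1 N and contact force between each of case_mid, case_right and the fingers below 0.1 N and linear speed of each of case_mid, case_right below 0.02 m/s) or (contact force between case_mid_pad and anything else above 0.3 N and height (world z) of case_mid between 0.08 and 0.25 m and horizontal distance between case_mid and mat_mid below 0.045 m and angle between case_mid's own z axis and vertical below 0.3 rad and linear speed of case_mid below 0.05 m/s and contact force between case_mid and the fingers above 1 N and height (world z) of each of case_left, case_right below 0.01 m and angle between each of case_left, case_right's own z axis and vertical below 0.1 rad and distance of each of case_left, case_right from where it was at the start of the episode below 0.06 m and contact force between each of case_left, case_right and the arm below 0.1 N and contact force between each of case_left, case_right and the fingers below 0.1 N and linear speed of each of case_left, case_right below 0.02 m/s) or (contact force between case_right_pad and anything else above 0.3 N and height (world z) of case_right between 0.08 and 0.25 m and horizontal distance between case_right and mat_mid below 0.045 m and angle between case_right's own z axis and vertical below 0.3 rad and linear speed of case_right below 0.05 m/s and contact force between case_right and the fingers above 1 N and height (world z) of each of case_left, case_mid below 0.01 m and angle between each of case_left, case_mid's own z axis and vertical below 0.1 rad and distance of each of case_left, case_mid from where it was at the start of the episode below 0.06 m and contact force between each of case_left, case_mid and the arm below 0.1 N and contact force between each of case_left, case_mid and the fingers below 0.1 N and linear speed of each of case_left, case_mid below 0.02 m/s))); the arm keeps its last pose, push and grip.
It fails at once if a case is tipped on its side (angle between any of case_left, case_mid, case_right's own z axis and vertical above 1 rad).
It fails at once if another thing on the bench is shifted by more than 40 mm (distance of any of pen_2, weight_50g, weigh_dish_0, tape_2, bench_timer, crucible_1 from where it was at the start of the episode above 0.04 m).
It also fails if it takes over 72 s, if anything falls off the work surface, if the arm or the gripper's body presses on something with over 40 N, if the wrist force passes 120 N, or if a joint passes its speed limit or range.

ROBOT

A 7-joint arm with a two-finger parallel gripper is mounted at the origin on a cart in front of the work surface, level with it; the furniture and walls round the work are solid. World frame = base frame: x ahead of the robot, y to its left, z up, the work surface at z = 0. Lengths are in mm, angles in rad, forces in N, time in s.
With the tool pointing down it reaches from about 425 to 875 mm from the base axis. Payload 4.7 kg.
Tool frame: the origin (TCP) lies on the centre line of the jaws, within the pads' length; the fingertips stand 22 mm ahead of it and the grasp point (between the pads) lies 3 mm ahead of it; z points along the fingers, y is the direction in which the jaws open and shut (so a half turn about z gives the same grasp; the last joint's range is limited). The gripper opens to 87 mm and grips with 3 to 60 N. Pads are 19 mm wide; open, the fingers measure 117 mm over their backs; the gripper's body (75 mm by 190 mm) begins 51 mm behind the grasp point.
Start: joints at [-1.268, 0.321, -0.07, 1.45, 0.023, 1.371, -0.057], TCP at [185.147, 623.092, 244.587] pointing down, gripper open.
Joint ranges: [-2.86, 2.86], [-0.3, 2.09], [-1.38, 1.24], [0.06, 2.45], [-1.56, 4.7], [0.09, 2.05], [-2.69, 2.69]. Speed limits (rad/s): [2.57, 2.57, 3.14, 3.14, 3.14, 3.14, 3.14].

INTERFACE

Orientations are given as [roll, pitch, yaw] about the fixed x, y, z axes, in that order (R = Rz(yaw) Ry(pitch) Rx(roll)).
In Python, from cell import manip, imaging, workorder, models gives the robot as it stands.
- The arm moves only by the tool send_rows, never from a script. Its argument "steps" is a list of rows, each an object of numbers: "dx", "dy", "dz": the shift along the tool's x, y, z in mm; "wx", "wy", "wz": the turn, a rotation vector about the tool's x, y, z in rad; "fingers": the opening, from 0 (shut) to 1 (fully open). In form: [{"dx": .., "dy": .., "dz": .., "wx": .., "wy": .., "wz": .., "fingers": ..}, ...]. A call has 1 to 20 rows; each row shifts and turns the commanded pose from where the row before left it, along the tool's axes as they then stand; what a row does not reach is not made up. A row lasts 1/10 s, in which the tool goes at most 50 mm and 8.59 degrees, less where a joint would pass 70% of its speed; a pose out of reach is approached as far as the arm can. A call is refused whole if a number of a shift passes 50 or a number of a turn 0.15, either way. A call with a gripper value outside its range is refused whole. The fingers move at their own pace and stop on an object; "grip_force" is the grip in N (left out, the last holds). Time passes only in rows, so rows that do not move let the fingers close. It gives the time, the measured TCP pose, the force and the opening at its end, in the units of the state.
- manip.get_obs(): the state, without advancing time (a new reading comes with each control period).
- imaging.camera(name): name is "scene" or "top" or "wrist"; returns the picture (400x640x3 uint8, blue, green, red); there is no depth.
- imaging.calibration(name): a dict with "fx", "fy", "cx", "cy" (pixels), "rvec" (rotation vector, rad) and "tvec" (3), from world to camera coordinates, as OpenCV has them; the wrist camera has in their place "mount" (4x4, takes a point from camera to tool coordinates, whose origin is the TCP and whose axes are the flange's). Camera axes: x right, y down, z forward; pixel columns grow to the right and rows downward; lengths in mm; the calibration is good to about 2 mm. A picture is of the moment at which its call begins: read the wrist's pose just before it. calibration takes no time and is no camera call.
- workorder.finish_job(): hands the job in, once; it reports no verdict.
Trained networks look in the newest picture that a camera, given by its name, has taken for a name from the list of things; names that differ only in an ending like _2 or _b are one class to them, and where a whole thing is asked for, a point or a joint stands for the part that bears it (a point fixed in the world has none). Each returns a list of dicts, best first, with "conf" (0 to 1); they miss things now and then, are a little off and sometimes report something else, mostly with a low value. They report only what shows in the picture. A call takes as long as a camera call. They do not tell look-alikes from the thing itself.
- models.look_for(camera, thing): "bbox" ([left, top, right, bottom] in pixels, round what is visible of it).
- models.silhouettes(camera, thing): "pixels" (400x640 bool, what is visible of it) and "bbox" ([left, top, right, bottom] in pixels, round what is visible of it).
The state is a dict: "time_s": time; "joint_positions": joint angles; "joint_vel": joint speeds; "effort": joint torques, N m; "ee_pos": TCP position; "ee_rot": TCP orientation; "ft_force": force on the tool from outside, world axes, zero at the start; "ft_torque": the same for the moment, N m; "gripper_width": finger opening in mm.
Only numpy, scipy, OpenCV 4.12 (cv2) and the standard library are available. Lean on these libraries where they do the work, as an engineer would, in place of code of your own. Each camera call takes 0.05 s, during which the arm holds its last target.

## Working session

There is one attempt and no reset: what is moved stays moved. The work goes in short steps, Python scripts to look and compute and a tool call to move; the robot and the scene stay as the last step left them, time stands still between calls to the robot, and variables do not carry over. Pictures are saved under pics/ and viewed, and the job is handed in when it is done.

Besides the shell and the picture viewer there is one more tool, called after "Call:" as name(argument=value, ...) on one line, values as JSON. send_rows: Moves the arm, as the interface text tells. Its arguments: {"type":"object","properties":{"steps":{"type":"array"},"grip_force":{"type":"number"}},"required":["steps"]}

```bash
ls; mkdir -p pics
python3 - <<'E'
from cell import manip, imaging, workorder, models
import cv2
print(manip.get_obs())
for n in ["scene","top"]:
    cv2.imwrite(f"pics/{n}0.png",imaging.camera(n)); print(n,imaging.calibration(n))
print(imaging.calibration("wrist"))
E
```

```text
pics
{'time_s': 0.0, 'joint_positions': array([-1.26793116,  0.32184457, -0.07007624,  1.45167308,  0.02260303,
        1.37077493, -0.05686401]), 'joint_vel': array([ 0.00152144,  0.00074451,  0.00015972, -0.00016765,  0.00039829,
       -0.0008459 ,  0.00012577]), 'effort': array([ 3.05888825e-04, -4.91278481e+01, -4.04152488e-01, -3.12538218e+01,
       -6.41285232e-02,  4.35017352e-02,  1.74202332e-04]), 'ee_pos': array([185.00766108, 622.58889668, 243.44835066]), 'ee_rot': array([-3.13968236e+00,  1.02424732e-04,  2.85288665e+00]), 'ft_force': array([-0.67534484, -0.97893916, -0.48782359]), 'ft_torque': array([0.03879279, 0.00859675, 0.00204181]), 'gripper_width': 86.82850745800103}
scene {'fx': 364.9033377305406, 'fy': 364.9033377305406, 'cx': 318.68975638203005, 'cy': 203.1667490493468, 'rvec': array([ 2.0153797 , -1.15002108,  0.56042644]), 'tvec': array([-279.56123092,  335.24070018,  788.42172526])}
top {'fx': 375.7645303338024, 'fy': 375.7645303338024, 'cx': 315.08635746193556, 'cy': 195.661048321822, 'rvec': array([ 2.16752434, -2.13745804,  0.1799178 ]), 'tvec': array([  -9.84313298,  538.99229315, 1081.99852448])}
{'fx': 276.70207277308447, 'fy': 276.70207277308447, 'cx': 320.57380281386276, 'cy': 197.11946667294308, 'mount': array([[-7.29728227e-04, -9.59790658e-01, -2.80715799e-01,
         7.63955200e+01],
       [ 9.99999731e-01, -7.20540270e-04, -1.35938949e-04,
        -2.15736852e-01],
       [-7.17941042e-05, -2.80715822e-01,  9.59790926e-01,
        -1.39430132e+02],
       [ 0.00000000e+00,  0.00000000e+00,  0.00000000e+00,
         1.00000000e+00]])}
```

View pics/scene0.png

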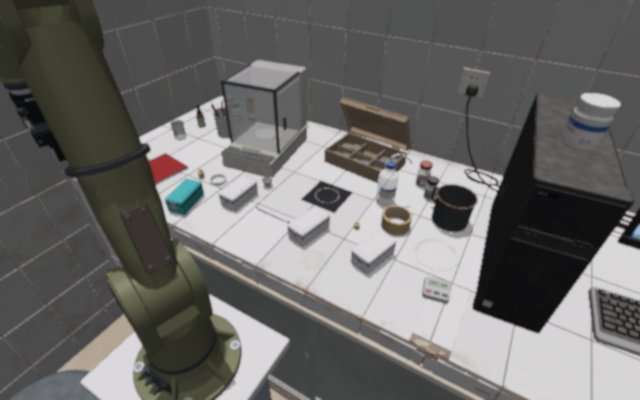

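View pics/top0.png

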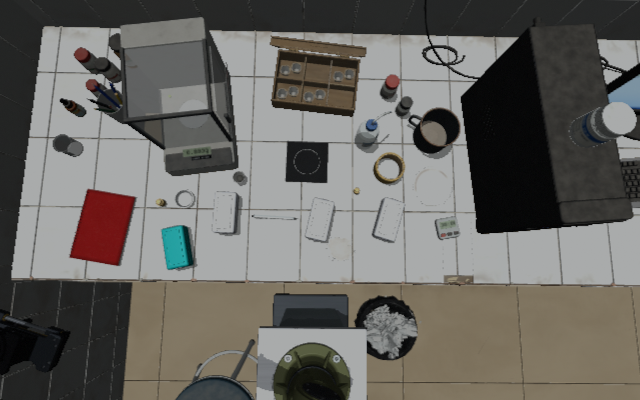

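```bash
cat > h.py <<'E'
from cell import manip, imaging, workorder, models
import cv2, numpy as np
from scipy.optimize import minimize
def proj(P,c):
    C=imaging.calibration(c)
    K=np.array([[C['fx'],0,C['cx']],[0,C['fy'],C['cy']],[0,0,1]])
    return cv2.projectPoints(np.array(P,float).reshape(-1,1,3),C['rvec'],C['tvec'],K,None)[0].reshape(-1,2)
def back(u,v,z,c):
    C=imaging.calibration(c);R=cv2.Rodrigues(C['rvec'])[0];o=-R.T@C['tvec']
    d=R.T@np.array([(u-C['cx'])/C['fx'],(v-C['cy'])/C['fy'],1]);return o+d*(z-o[2])/d[2]
def box(x,y,t,L=120,W=64,H=56,z0=0):
    c,s=np.cos(t),np.sin(t)
    return [[x+c*a-s*b,y+s*a+c*b,z] for a in(-L/2,L/2) for b in(-W/2,W/2) for z in (z0,z0+H)]
def fit(mask,c,p0,dims):
    S=4
    big=cv2.resize(mask.astype(np.uint8),None,fx=S,fy=S,interpolation=cv2.INTER_NEAREST)
    def cost(p):
        q=proj(box(p[0],p[1],p[2]/300,*dims),c)
        h=cv2.convexHull(((q+.5)*S).astype(np.float32))
        m=np.zeros_like(big);cv2.fillConvexPoly(m,np.round(h).astype(np.int32),1)
        return 1-(m&big).sum()/max(1,(m|big).sum())
    best=min((minimize(cost,[p0[0],p0[1],t*300],method='Nelder-Mead',options=dict(initial_simplex=np.array([[p0[0],p0[1],t*300],[p0[0]+15,p0[1],t*300],[p0[0],p0[1]+15,t*300],[p0[0],p0[1],t*300+40]]))) for t in(-.15,0,.15)),key=lambda r:r.fun)
    return best.x[0],best.x[1],best.x[2]/300,1-best.fun
E
python3 - <<'E'
from h import *
for c in ["top","scene"]:
    im=imaging.camera(c)
    for r in models.silhouettes(c,"case_left"):
        b=r['bbox'];p0=back((b[0]+b[2])/2,(b[1]+b[3])/2,40,c)
        print(c,round(r['conf'],2),b,np.round(fit(r['pixels'],c,p0,(120,64,56)),3))
    for n in ["mat","pen_2","weight_50g","weigh_dish_0","tape_2","bench_timer","crucible_1"]:
        for r in models.look_for(c,n)[:2]:
            b=r['bbox'];print(c,n,round(r['conf'],2),b,np.round(back((b[0]+b[2])/2,(b[1]+b[3])/2,3 if n=="mat" else 12,c)))
E
```

```text
top 0.83 [213.5, 189.6, 240.6, 234.3] [ 4.85838e+02  2.63739e+02 -2.30000e-02  9.38000e-01]
top 0.56 [162.3, 226.0, 195.3, 268.4] [3.83171e+02 3.98811e+02 2.15000e-01 9.32000e-01]
top mat 0.56 [284.0, 144.2, 327.2, 183.6] [645.  28.   3.]
top pen_2 0.49 [259.9, 214.2, 292.5, 221.2] [474. 114.  12.]
top weigh_dish_0 0.53 [177.8, 188.0, 193.2, 206.4] [532. 391.  12.]
top tape_2 0.8 [374.0, 149.5, 405.8, 184.7] [ 637. -234.   12.]
top bench_timer 0.63 [213.4, 186.7, 239.0, 235.5] [492. 266.  12.]
top bench_timer 0.59 [434.1, 217.4, 462.5, 240.4] [ 447. -409.   12.]
top crucible_1 0.47 [233.7, 171.0, 242.3, 183.6] [597. 235.  12.]
scene 0.95 [216.5, 175.3, 256.4, 211.5] [4.83190e+02 2.64063e+02 2.00000e-02 9.38000e-01]
scene 0.59 [164.6, 182.4, 206.4, 213.1] [3.80492e+02 4.00916e+02 2.55000e-01 9.22000e-01]
scene mat 0.98 [300.7, 179.3, 346.5, 215.0] [635.  27.   3.]
scene pen_2 0.51 [262.5, 209.8, 284.5, 224.1] [459. 106.  12.]
scene weight_50g 0.68 [421.6, 275.0, 449.3, 304.3] [ 443. -407.   12.]
scene weight_50g 0.53 [355.5, 222.4, 360.0, 231.5] [ 552. -138.   12.]
scene tape_2 0.66 [382.4, 204.5, 410.5, 237.3] [ 638. -228.   12.]
scene bench_timer 0.66 [385.1, 206.5, 410.7, 238.1] [ 635. -234.   12.]
scene crucible_1 0.4 [262.0, 176.1, 272.6, 185.2] [604. 237.  12.]
```

```bash
python3 - <<'E'
from h import *
for c in ["top","scene"]:
    im=imaging.camera(c)
    for n in ["case_mid","case_right"]:
      for r in models.silhouettes(c,n):
        b=r['bbox'];p0=back((b[0]+b[2])/2,(b[1]+b[3])/2,40,c)
        print(c,n,round(r['conf'],2),b,np.round(fit(r['pixels'],c,p0,(120,64,56)),3).tolist())
E
python3 - <<'E'
from h import *
im=cv2.imread('pics/top0.png'); cv2.imwrite('pics/crop.png',cv2.resize(im[120:280,150:480],None,fx=2.4,fy=2.4,interpolation=cv2.INTER_CUBIC))
E
```

```text
top case_mid 0.95 [305.4, 197.6, 332.2, 243.0] [468.321, -16.633, -0.209, 0.914]
top case_right 0.82 [372.1, 196.1, 403.2, 242.7] [472.834, -221.99, -0.295, 0.954]
scene case_mid 0.91 [288.3, 207.0, 329.5, 248.3] [464.9, -15.101, -0.105, 0.889]
scene case_right 0.92 [351.3, 229.3, 392.5, 275.4] [469.73, -221.58, -0.203, 0.886]
scene case_right 0.55 [383.4, 207.5, 410.8, 240.6] [638.912, -230.288, -0.035, 0.63]
```

View pics/crop.png

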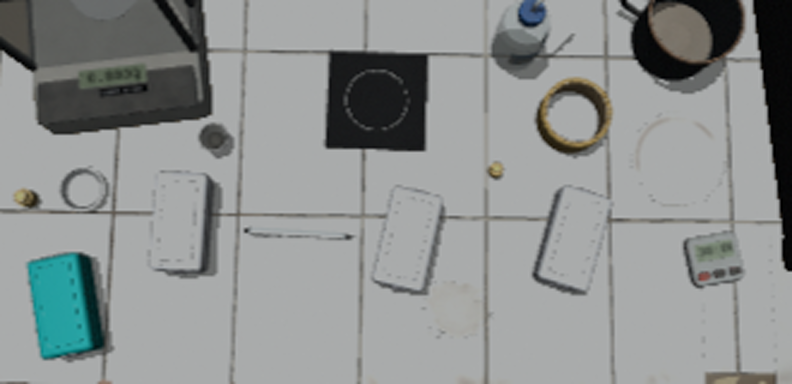

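Call:
send_rows(steps=[{"wz": -0.145,"fingers": 1},{"wz": -0.145},{"dx": -25,"dy": -30},{"dx": -25,"dy": -30},{"dx": -25,"dy": -30},{"dx": -25,"dy": -30},{"dx": -25,"dy": -30},{"dx": -25,"dy": -30},{"dx": -25,"dy": -30},{"dx": -25,"dy": -30},{"dx": -25,"dy": -30},{"dx": -25,"dy": -30},{"dx": -25,"dy": -30},{"dx": -25,"dy": -30},{"dz": 20},{"dz": 20},{}], grip_force=30)

```text
validation failed for argument at $.st...
```

```bash
cat >> h.py <<'E'
from scipy.spatial.transform import Rotation as Ro
def wcam():
    o=manip.get_obs();T=np.eye(4);T[:3,:3]=Ro.from_euler('xyz',o['ee_rot']).as_matrix();T[:3,3]=o['ee_pos']
    C=imaging.calibration('wrist');M=T@C['mount'];im=imaging.camera('wrist');return o,im,M,C
def wproj(P,M,C):
    q=(np.linalg.inv(M)@np.c_[np.array(P,float),np.ones(len(P))].T)[:3];return np.c_[C['fx']*q[0]/q[2]+C['cx'],C['fy']*q[1]/q[2]+C['cy']]
E
python3 - <<'E'
from h import *
o,im,M,C=wcam();print(o['time_s'],o['ee_pos'],o['ee_rot'],o['joint_positions'],o['ft_force'],o['ft_torque'])
for P,col in ((box(484.5,264,0),(0,0,255)),):
    q=wproj(P,M,C)
    top=[1,3,7,5]
    cv2.polylines(im,[np.round(q[top]).astype(int)],True,col,1)
cv2.imwrite('pics/w1.png',im)
E
```

```text
1.3 [185.11885751 623.09240606 244.59119353] [3.14154505e+00 4.52238414e-05 2.85285035e+00] [-1.26794296  0.32100529 -0.07009989  1.45048388  0.02259966  1.37084354
 -0.05690742] [0.53416035 0.15646449 0.15497675] [-0.00595852 -0.00026839  0.01132581]
```

View pics/w1.png

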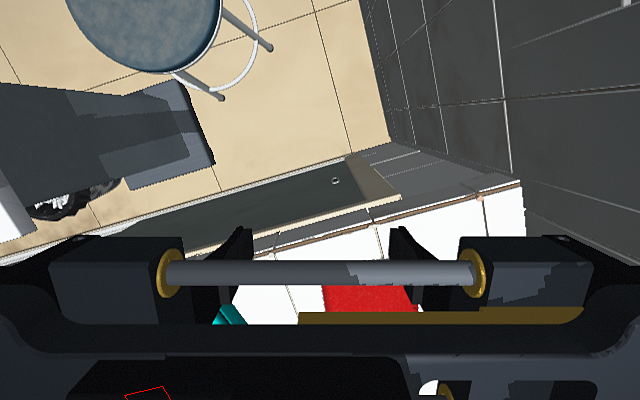

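Call:
send_rows(steps=[{"dx": 0,"dy": 0,"dz": 0,"wx": 0,"wy": 0,"wz": -0.145,"fingers": 1},{"dx": 0,"dy": 0,"dz": 0,"wx": 0,"wy": 0,"wz": -0.145,"fingers": 1},{"dx": -25,"dy": -30,"dz": 0,"wx": 0,"wy": 0,"wz": 0,"fingers": 1},{"dx": -25,"dy": -30,"dz": 0,"wx": 0,"wy": 0,"wz": 0,"fingers": 1},{"dx": -25,"dy": -30,"dz": 0,"wx": 0,"wy": 0,"wz": 0,"fingers": 1},{"dx": -25,"dy": -30,"dz": 0,"wx": 0,"wy": 0,"wz": 0,"fingers": 1},{"dx": -25,"dy": -30,"dz": 0,"wx": 0,"wy": 0,"wz": 0,"fingers": 1},{"dx": -25,"dy": -30,"dz": 0,"wx": 0,"wy": 0,"wz": 0,"fingers": 1},{"dx": -25,"dy": -30,"dz": 0,"wx": 0,"wy": 0,"wz": 0,"fingers": 1},{"dx": -25,"dy": -30,"dz": 0,"wx": 0,"wy": 0,"wz": 0,"fingers": 1},{"dx": -25,"dy": -30,"dz": 0,"wx": 0,"wy": 0,"wz": 0,"fingers": 1},{"dx": -25,"dy": -30,"dz": 0,"wx": 0,"wy": 0,"wz": 0,"fingers": 1},{"dx": -25,"dy": -30,"dz": 0,"wx": 0,"wy": 0,"wz": 0,"fingers": 1},{"dx": -25,"dy": -30,"dz": 0,"wx": 0,"wy": 0,"wz": 0,"fingers": 1},{"dx": 0,"dy": 0,"dz": 20,"wx": 0,"wy": 0,"wz": 0,"fingers": 1},{"dx": 0,"dy": 0,"dz": 20,"wx": 0,"wy": 0,"wz": 0,"fingers": 1},{"dx": 0,"dy": 0,"dz": 0,"wx": 0,"wy": 0,"wz": 0,"fingers": 1}], grip_force=30)

```text
time_s: 3.05
ee_pos: [484.1, 262.3, 201.9]
ee_rot: [-3.139, -0.004, -3.141]
ft_force: [-0.7, -0.6, -1.0]
gripper_width: 86.7
```

Run:
```python
from h import *
o,im,M,C=wcam();print(o['time_s'],o['ee_pos'],o['ee_rot'],o['joint_positions'],o['ft_force'],o['ft_torque'])
for P,col in ((box(484.5,264,0),(0,0,255)),):
    q=wproj(P,M,C)
    top=[1,3,7,5]
    cv2.polylines(im,[np.round(q[top]).astype(int)],True,col,1)
cv2.imwrite('pics/w2.png',im)
```

```text
3.05 [484.14101333 262.30757474 201.93260743] [-3.13889093 -0.00433763 -3.14101682] [-0.73290582  0.13792843  0.20581259  1.76231837 -0.02946363  1.24946139
  1.0518354 ] [-0.66060333 -0.56443653 -1.0083317 ] [ 0.02857126  0.02493691 -0.03207728]
```

View pics/w2.png

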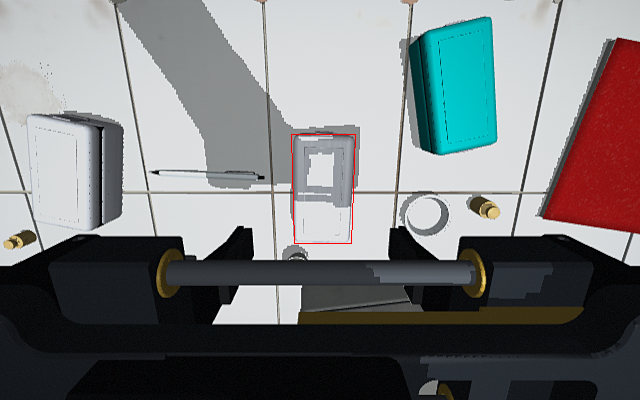

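Call:
send_rows(steps=[{"dx": 0,"dy": 1,"dz": 34,"wx": 0,"wy": 0,"wz": 0,"fingers": 1},{"dx": 0,"dy": 0,"dz": 40,"wx": 0,"wy": 0,"wz": 0,"fingers": 1},{"dx": 0,"dy": 0,"dz": 40,"wx": 0,"wy": 0,"wz": 0,"fingers": 1},{"dx": 0,"dy": 0,"dz": 34,"wx": 0,"wy": 0,"wz": 0,"fingers": 1},{"dx": 0,"dy": 0,"dz": 18,"wx": 0,"wy": 0,"wz": 0,"fingers": 1},{"dx": 0,"dy": 0,"dz": 0,"wx": 0,"wy": 0,"wz": 0,"fingers": 1},{"dx": 0,"dy": 0,"dz": 0,"wx": 0,"wy": 0,"wz": 0,"fingers": 0.5},{"dx": 0,"dy": 0,"dz": 0,"wx": 0,"wy": 0,"wz": 0,"fingers": 0.5},{"dx": 0,"dy": 0,"dz": 0,"wx": 0,"wy": 0,"wz": 0,"fingers": 0.5},{"dx": 0,"dy": 0,"dz": 0,"wx": 0,"wy": 0,"wz": 0,"fingers": 0.5}], grip_force=30)

```text
time_s: 4.1
ee_pos: [486.6, 264.1, 40.1]
ee_rot: [3.142, 0.002, -3.141]
ft_force: [-1.4, -1.0, 2.8]
gripper_width: 64.3
```

Call:
send_rows(steps=[{"dx": 0,"dy": 0,"dz": -20,"wx": 0,"wy": 0,"wz": 0,"fingers": 0.5},{"dx": 10,"dy": 0,"dz": -40,"wx": 0,"wy": 0,"wz": 0,"fingers": 0.5},{"dx": 10,"dy": 0,"dz": -40,"wx": 0,"wy": 0,"wz": 0,"fingers": 0.5},{"dx": 0,"dy": 0,"dz": -20,"wx": 0,"wy": 0,"wz": 0,"fingers": 0.5},{"dx": 0,"dy": 0,"dz": 0,"wx": 0,"wy": 0,"wz": 0,"fingers": 0.5},{"dx": 0,"dy": 0,"dz": 0,"wx": 0,"wy": 0,"wz": 0,"fingers": 0.5},{"dx": 0,"dy": 0,"dz": 0,"wx": 0,"wy": 0,"wz": 0,"fingers": 0.5}], grip_force=30)

```text
time_s: 4.8
ee_pos: [464.4, 263.5, 156.3]
ee_rot: [-3.139, -0.003, -3.141]
ft_force: [0.1, -0.8, -5.5]
gripper_width: 64.1
```

```bash
cat >> h.py <<'E'
def ft():
    o=manip.get_obs();print(round(o['time_s'],2),np.round(o['ee_pos'],1),np.round(o['ee_rot'],3),'F',np.round(o['ft_force'],2),'T',np.round(o['ft_torque'],3),round(o['gripper_width'],1))
E
python3 -c "
from h import *
ft();ft()"
```

```text
4.8 [464.4 263.5 156.3] [-3.139e+00 -3.000e-03 -3.141e+00] F [ 0.1  -0.78 -5.5 ] T [ 0.029 -0.015 -0.   ] 64.1
4.8 [464.4 263.5 156.3] [-3.139e+00 -3.000e-03 -3.141e+00] F [ 0.1  -0.78 -5.5 ] T [ 0.029 -0.015 -0.   ] 64.1
```

Call:
send_rows(steps=[{"dx": 50,"dy": 0,"dz": 0,"wx": 0,"wy": 0,"wz": 0,"fingers": 0.5},{"dx": -50,"dy": 0,"dz": 0,"wx": 0,"wy": 0,"wz": 0,"fingers": 0.5},{"dx": -50,"dy": 0,"dz": 0,"wx": 0,"wy": 0,"wz": 0,"fingers": 0.5},{"dx": 50,"dy": 0,"dz": 0,"wx": 0,"wy": 0,"wz": 0,"fingers": 0.5},{"dx": 0,"dy": 0,"dz": 0,"wx": 0,"wy": 0,"wz": 0,"fingers": 0.5}], grip_force=30)

```text
time_s: 5.3
ee_pos: [458.1, 262.6, 149.5]
ee_rot: [-3.13, -0.019, -3.139]
ft_force: [-2.3, 1.0, -4.6]
gripper_width: 64.2
```

```bash
python3 -c "
from h import *
ft();ft()"
```

```text
5.3 [458.1 262.6 149.5] [-3.13  -0.019 -3.139] F [-2.35  0.96 -4.61] T [0.12  0.145 0.018] 64.2
5.3 [458.1 262.6 149.5] [-3.13  -0.019 -3.139] F [-2.35  0.96 -4.61] T [0.12  0.145 0.018] 64.2
```

Call:
send_rows(steps=[{"dx": 0,"dy": 0,"dz": 0,"wx": 0,"wy": 0,"wz": 0,"fingers": 0.5}])

```text
time_s: 5.4
ee_pos: [463.5, 263.6, 154.5]
ee_rot: [-3.137, -0.006, -3.14]
ft_force: [0.3, -0.1, -4.2]
gripper_width: 63.8
```

```bash
python3 -c "
from h import *
ft();ft()"
```

```text
5.4 [463.5 263.6 154.5] [-3.137 -0.006 -3.14 ] F [ 0.34 -0.1  -4.18] T [ 0.073 -0.1   -0.021] 63.8
5.4 [463.5 263.6 154.5] [-3.137 -0.006 -3.14 ] F [ 0.34 -0.1  -4.18] T [ 0.073 -0.1   -0.021] 63.8
```

Call:
send_rows(steps=[{"dx": 0,"dy": 0,"dz": 0,"wx": 0,"wy": 0,"wz": 0,"fingers": 0.5},{"dx": 0,"dy": 0,"dz": 0,"wx": 0,"wy": 0,"wz": 0,"fingers": 0.5},{"dx": 0,"dy": 0,"dz": 0,"wx": 0,"wy": 0,"wz": 0,"fingers": 0.5},{"dx": 0,"dy": 0,"dz": 0,"wx": 0,"wy": 0,"wz": 0,"fingers": 0.5}])

```text
time_s: 5.8
ee_pos: [466.0, 264.4, 159.2]
ee_rot: [3.141, 0.001, -3.141]
ft_force: [-0.5, -0.1, -5.7]
gripper_width: 64.3
```

```bash
python3 -c "
from h import *
ft();ft()"
```

```text
5.8 [466.  264.4 159.2] [ 3.141e+00  1.000e-03 -3.141e+00] F [-0.46 -0.14 -5.66] T [-0.015  0.044 -0.037] 64.3
5.8 [466.  264.4 159.2] [ 3.141e+00  1.000e-03 -3.141e+00] F [-0.46 -0.14 -5.66] T [-0.015  0.044 -0.037] 64.3
```

Call:
send_rows(steps=[{"dx": 0,"dy": 0,"dz": 0,"wx": 0,"wy": 0.14,"wz": 0,"fingers": 0.5},{"dx": 0,"dy": 0,"dz": 0,"wx": 0,"wy": 0,"wz": 0,"fingers": 0.5},{"dx": 0,"dy": 0,"dz": 0,"wx": 0,"wy": 0,"wz": 0,"fingers": 0.5},{"dx": 0,"dy": 0,"dz": 0,"wx": 0,"wy": 0,"wz": 0,"fingers": 0.5},{"dx": 0,"dy": 0,"dz": 0,"wx": 0,"wy": 0,"wz": 0,"fingers": 0.5},{"dx": 0,"dy": 0,"dz": 0,"wx": 0,"wy": 0,"wz": 0,"fingers": 0.5},{"dx": 0,"dy": 0,"dz": 0,"wx": 0,"wy": -0.06,"wz": 0,"fingers": 0.5},{"dx": 0,"dy": 0,"dz": 0,"wx": 0,"wy": -0.06,"wz": 0,"fingers": 0.5},{"dx": 0,"dy": 0,"dz": 0,"wx": 0,"wy": 0,"wz": 0,"fingers": 0.5},{"dx": 0,"dy": 0,"dz": 0,"wx": 0,"wy": 0,"wz": 0,"fingers": 0.5},{"dx": 0,"dy": 0,"dz": 0,"wx": 0,"wy": 0,"wz": 0,"fingers": 0.5},{"dx": 0,"dy": 0,"dz": 0,"wx": 0,"wy": 0,"wz": 0,"fingers": 0.5}])

```text
time_s: 7.0
ee_pos: [466.1, 264.2, 158.5]
ee_rot: [-3.141, -0.02, -3.141]
ft_force: [-0.3, 0.4, -4.2]
gripper_width: 63.8
```

```bash
cat >> h.py <<'E'
def poll(n):
    A=[]
    for i in range(n):
        o=manip.get_obs();A.append(np.r_[o['ft_force'],o['ft_torque']]);imaging.camera('wrist')
    A=np.array(A);ft();print('mean',A.mean(0).round(3),'sd',A.std(0).round(3));print('Ty',A[:,4].round(3))
E
python3 -c "
from h import *
poll(8)"
```

```text
7.4 [465.6 264.4 158.5] [-3.141 -0.02  -3.14 ] F [ 0.94  0.71 -4.22] T [ 0.037 -0.065  0.027] 63.8
mean [-0.135  0.29  -4.646  0.024 -0.034 -0.011] sd [0.341 0.518 0.372 0.038 0.038 0.03 ]
Ty [-0.09  -0.04   0.016 -0.06  -0.065 -0.046  0.026 -0.016]
```

Call:
send_rows(steps=[{"dx": 0,"dy": 0,"dz": 0,"wx": 0,"wy": -0.14,"wz": 0,"fingers": 0.5},{"dx": 0,"dy": 0,"dz": 0,"wx": 0,"wy": -0.02,"wz": 0,"fingers": 0.5},{"dx": 0,"dy": 0,"dz": 0,"wx": 0,"wy": 0,"wz": 0,"fingers": 0.5},{"dx": 0,"dy": 0,"dz": 0,"wx": 0,"wy": 0,"wz": 0,"fingers": 0.5},{"dx": 0,"dy": 0,"dz": 0,"wx": 0,"wy": 0,"wz": 0,"fingers": 0.5},{"dx": 0,"dy": 0,"dz": 0,"wx": 0,"wy": 0,"wz": 0,"fingers": 0.5},{"dx": 0,"dy": 0,"dz": 0,"wx": 0,"wy": 0.06,"wz": 0,"fingers": 0.5},{"dx": 0,"dy": 0,"dz": 0,"wx": 0,"wy": 0.06,"wz": 0,"fingers": 0.5},{"dx": 0,"dy": 0,"dz": 0,"wx": 0,"wy": 0,"wz": 0,"fingers": 0.5},{"dx": 0,"dy": 0,"dz": 0,"wx": 0,"wy": 0,"wz": 0,"fingers": 0.5},{"dx": 0,"dy": 0,"dz": 0,"wx": 0,"wy": 0,"wz": 0,"fingers": 0.5},{"dx": 0,"dy": 0,"dz": 0,"wx": 0,"wy": 0,"wz": 0,"fingers": 0.5}])

```text
time_s: 8.6
ee_pos: [465.1, 264.6, 158.5]
ee_rot: [3.141, 0.02, -3.14]
ft_force: [-0.3, 0.5, -4.5]
gripper_width: 63.8
```

```bash
python3 -c "
from h import *
poll(8)"
```

```text
9.0 [465.5 264.5 158.6] [ 3.141  0.02  -3.14 ] F [-0.5   0.88 -5.63] T [0.009 0.07  0.008] 63.6
mean [-0.208  0.029 -4.415  0.014  0.02   0.016] sd [0.495 0.493 0.393 0.029 0.028 0.034]
Ty [ 0.027  0.005 -0.008 -0.019  0.048 -0.001  0.055  0.052]
```

Call:
send_rows(steps=[{"dx": 50,"dy": 0,"dz": 0,"wx": 0,"wy": 0.02,"wz": 0,"fingers": 0.5},{"dx": -50,"dy": 0,"dz": 0,"wx": 0,"wy": 0,"wz": 0,"fingers": 0.5},{"dx": -50,"dy": 0,"dz": 0,"wx": 0,"wy": 0,"wz": 0,"fingers": 0.5},{"dx": 50,"dy": 0,"dz": 0,"wx": 0,"wy": 0,"wz": 0,"fingers": 0.5}])

```text
time_s: 9.4
ee_pos: [479.8, 262.8, 151.0]
ee_rot: [-3.131, 0.007, 3.133]
ft_force: [-3.6, 0.5, -5.7]
gripper_width: 63.9
```

```bash
python3 -c "
from h import *
poll(14)"
```

```text
10.1 [465.8 264.4 158. ] [ 3.141e+00  1.000e-03 -3.141e+00] F [ 0.39  0.36 -5.1 ] T [-0.018  0.025 -0.018] 63.9
mean [-1.461e+00  1.200e-02 -4.782e+00  2.500e-02  1.550e-01  2.000e-03] sd [4.248 0.85  1.578 0.055 0.476 0.03 ]
Ty [ 0.411  1.817  0.122 -0.115 -0.029 -0.004 -0.063 -0.034 -0.011  0.017
  0.03  -0.024 -0.004  0.058]
```

Call:
send_rows(steps=[{"dx": -50,"dy": 0,"dz": 0,"wx": 0,"wy": 0,"wz": 0,"fingers": 0.5},{"dx": 50,"dy": 0,"dz": 0,"wx": 0,"wy": 0,"wz": 0,"fingers": 0.5},{"dx": 50,"dy": 0,"dz": 0,"wx": 0,"wy": 0,"wz": 0,"fingers": 0.5},{"dx": -50,"dy": 0,"dz": 0,"wx": 0,"wy": 0,"wz": 0,"fingers": 0.5}])

```text
time_s: 10.5
ee_pos: [439.7, 258.6, 146.5]
ee_rot: [-3.13, -0.037, -3.13]
ft_force: [-4.4, 0.1, -7.9]
gripper_width: 63.9
```

```bash
python3 -c "
from h import *
poll(14)"
```

```text
11.2 [465.6 264.6 157.7] [ 3.141  0.    -3.14 ] F [-0.79 -0.03 -4.74] T [0.003 0.008 0.076] 64.2
mean [ 1.098  0.053 -4.281  0.043 -0.117  0.016] sd [4.499 0.739 1.29  0.047 0.516 0.027]
Ty [ 0.388 -1.922 -0.245 -0.036  0.003  0.047 -0.052 -0.049  0.028  0.039
  0.009  0.028  0.094  0.025]
```

Call:
send_rows(steps=[{"dx": -10,"dy": 0,"dz": 20,"wx": 0,"wy": 0,"wz": 0,"fingers": 0.5},{"dx": -10,"dy": 0,"dz": 40,"wx": 0,"wy": 0,"wz": 0,"fingers": 0.5},{"dx": 0,"dy": 0,"dz": 35,"wx": 0,"wy": 0,"wz": 0,"fingers": 0.5},{"dx": 0,"dy": 0,"dz": 12,"wx": 0,"wy": 0,"wz": 0,"fingers": 0.5},{"dx": 0,"dy": 0,"dz": 6,"wx": 0,"wy": 0,"wz": 0,"fingers": 0.5},{"dx": 0,"dy": 0,"dz": 5,"wx": 0,"wy": 0,"wz": 0,"fingers": 0.5},{"dx": 0,"dy": 0,"dz": 0,"wx": 0,"wy": 0,"wz": 0,"fingers": 0.5},{"dx": 0,"dy": 0,"dz": 0,"wx": 0,"wy": 0,"wz": 0,"fingers": 0.5}])

```text
time_s: 12.0
ee_pos: [486.5, 265.1, 41.1]
ee_rot: [3.14, 0.002, -3.14]
ft_force: [-0.7, 0.0, -4.9]
gripper_width: 64.2
```

Call:
send_rows(steps=[{"dx": 0,"dy": 0,"dz": 2,"wx": 0,"wy": 0,"wz": 0,"fingers": 0.5},{"dx": 0,"dy": 0,"dz": 1,"wx": 0,"wy": 0,"wz": 0,"fingers": 0.5},{"dx": 0,"dy": 0,"dz": 0,"wx": 0,"wy": 0,"wz": 0,"fingers": 0.5}])

```text
time_s: 12.3
ee_pos: [486.7, 265.2, 40.1]
ee_rot: [3.14, 0.002, -3.14]
ft_force: [-4.9, -1.4, 12.9]
gripper_width: 64.0
```

Call:
send_rows(steps=[{"dx": 0,"dy": 0,"dz": 0,"wx": 0,"wy": 0,"wz": 0,"fingers": 0.95},{"dx": 0,"dy": 0,"dz": 0,"wx": 0,"wy": 0,"wz": 0,"fingers": 0.95},{"dx": 0,"dy": 0,"dz": -30,"wx": 0,"wy": 0,"wz": 0,"fingers": 0.95},{"dx": 0,"dy": 0,"dz": -45,"wx": 0,"wy": 0,"wz": 0,"fingers": 0.95},{"dx": 0,"dy": -20,"dz": -45,"wx": 0,"wy": 0,"wz": 0,"fingers": 0.95},{"dx": 5,"dy": -40,"dz": -20,"wx": 0,"wy": 0,"wz": 0,"fingers": 0.95},{"dx": 5,"dy": -40,"dz": -10,"wx": 0,"wy": 0,"wz": 0,"fingers": 0.95},{"dx": 5,"dy": -40,"dz": 0,"wx": 0,"wy": 0,"wz": 0,"fingers": 0.95},{"dx": 5,"dy": -40,"dz": 0,"wx": 0,"wy": 0,"wz": 0,"fingers": 0.95},{"dx": 0,"dy": -40,"dz": 0,"wx": 0,"wy": 0,"wz": 0,"fingers": 0.95},{"dx": 0,"dy": -40,"dz": 0,"wx": 0,"wy": 0,"wz": 0,"fingers": 0.95},{"dx": 0,"dy": -20,"dz": 0,"wx": 0,"wy": 0,"wz": 0.08,"fingers": 0.95},{"dx": 0,"dy": 0,"dz": 0,"wx": 0,"wy": 0,"wz": 0.075,"fingers": 0.95},{"dx": 0,"dy": 0,"dz": 0,"wx": 0,"wy": 0,"wz": 0,"fingers": 0.95}])

```text
time_s: 13.7
ee_pos: [466.3, -16.3, 187.1]
ee_rot: [3.141, 0.001, 2.986]
ft_force: [-0.2, -0.2, 0.1]
gripper_width: 82.7
```

Run:
```python
from h import *
ft()
o,im,M,C=wcam()
for P,col in ((box(467,-16,-.155),(0,0,255)),(box(484,265,0),(0,255,0)),(box(471,-222,-.25),(255,0,0))):
    q=wproj(P,M,C)
    cv2.polylines(im,[np.round(q[[1,3,7,5]]).astype(int)],True,col,1)
cv2.imwrite('pics/w3.png',im)
```

```text
13.7 [466.3 -16.3 187.1] [3.141e+00 1.000e-03 2.986e+00] F [-0.19 -0.24  0.15] T [ 0.025  0.028 -0.006] 82.7
```

View pics/w3.png

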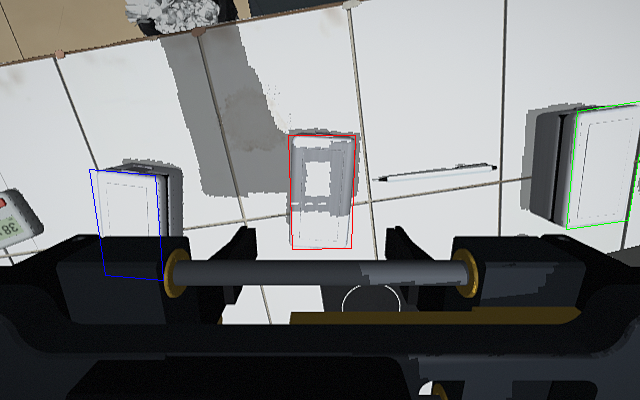

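Run:
```python
from h import *
o=manip.get_obs();C=imaging.calibration('wrist')
T=np.eye(4);T[:3,:3]=Ro.from_euler('xyz',o['ee_rot']).as_matrix();T[:3,3]=o['ee_pos'];M=T@C['mount']
for u,v in((374,181),(497,166)):
    d=M[:3,:3]@[(u-C['cx'])/C['fx'],(v-C['cy'])/C['fy'],1];p=M[:3,3]+d*(5-M[2,3])/d[2];print(p, (np.linalg.inv(T)@np.r_[p,1])[:3])
```

```text
[473.78287221  47.42607677   5.        ] [  2.3473845   63.25176466 182.04283733]
[477.89292836 191.73493686   5.        ] [ 20.23279347 206.50692745 182.14355076]
```

Call:
send_rows(steps=[{"dx": 0,"dy": 0,"dz": 30,"wx": 0,"wy": 0,"wz": 0,"fingers": 0.87},{"dx": 0,"dy": 0,"dz": 40,"wx": 0,"wy": 0,"wz": 0,"fingers": 0.87},{"dx": 0,"dy": 0,"dz": 40,"wx": 0,"wy": 0,"wz": 0,"fingers": 0.87},{"dx": 0,"dy": 0,"dz": 26,"wx": 0,"wy": 0,"wz": 0,"fingers": 0.87},{"dx": 0,"dy": 0,"dz": 13,"wx": 0,"wy": 0,"wz": 0,"fingers": 0.87},{"dx": 0,"dy": 0,"dz": 0,"wx": 0,"wy": 0,"wz": 0,"fingers": 0.87},{"dx": 0,"dy": 0,"dz": 0,"wx": 0,"wy": 0,"wz": 0,"fingers": 0.5},{"dx": 0,"dy": 0,"dz": 0,"wx": 0,"wy": 0,"wz": 0,"fingers": 0.5},{"dx": 0,"dy": 0,"dz": 0,"wx": 0,"wy": 0,"wz": 0,"fingers": 0.5},{"dx": 0,"dy": 0,"dz": 0,"wx": 0,"wy": 0,"wz": 0,"fingers": 0.5}])

```text
time_s: 14.75
ee_pos: [467.4, -15.6, 39.1]
ee_rot: [3.14, 0.003, 2.988]
ft_force: [-0.5, -0.9, 6.3]
gripper_width: 64.2
```

Call:
send_rows(steps=[{"dx": 0,"dy": 0,"dz": -20,"wx": 0,"wy": 0,"wz": 0,"fingers": 0.5},{"dx": 0,"dy": 0,"dz": -40,"wx": 0,"wy": 0,"wz": 0,"fingers": 0.5},{"dx": 0,"dy": 0,"dz": -40,"wx": 0,"wy": 0,"wz": 0,"fingers": 0.5},{"dx": 0,"dy": 0,"dz": -20,"wx": 0,"wy": 0,"wz": 0,"fingers": 0.5},{"dx": 0,"dy": 0,"dz": 0,"wx": 0,"wy": 0,"wz": 0,"fingers": 0.5},{"dx": 0,"dy": 0,"dz": 0,"wx": 0,"wy": 0,"wz": 0,"fingers": 0.5},{"dx": 50,"dy": 0,"dz": 0,"wx": 0,"wy": 0,"wz": 0,"fingers": 0.5},{"dx": -50,"dy": 0,"dz": 0,"wx": 0,"wy": 0,"wz": 0,"fingers": 0.5},{"dx": -50,"dy": 0,"dz": 0,"wx": 0,"wy": 0,"wz": 0,"fingers": 0.5},{"dx": 50,"dy": 0,"dz": 0,"wx": 0,"wy": 0,"wz": 0,"fingers": 0.5}])

```text
time_s: 15.75
ee_pos: [476.7, -18.2, 144.6]
ee_rot: [-3.111, -0.01, 2.987]
ft_force: [-0.5, 2.6, -4.8]
gripper_width: 64.2
```

```bash
python3 -c "
from h import *
poll(14)"
```

```text
16.45 [466.2 -15.5 158.2] [3.140e+00 1.000e-03 2.988e+00] F [ 0.61 -0.01 -3.1 ] T [0.045 0.067 0.002] 64.4
mean [-0.925  0.154 -4.39   0.069  0.169 -0.005] sd [4.696 1.121 2.108 0.118 0.488 0.032]
Ty [ 0.1    1.908  0.159 -0.006 -0.151 -0.003 -0.043 -0.02   0.043  0.041
  0.129  0.083  0.045  0.074]
```

Call:
send_rows(steps=[{"dx": -50,"dy": 0,"dz": 0,"wx": 0,"wy": 0,"wz": 0,"fingers": 0.5},{"dx": 50,"dy": 0,"dz": 0,"wx": 0,"wy": 0,"wz": 0,"fingers": 0.5},{"dx": 50,"dy": 0,"dz": 0,"wx": 0,"wy": 0,"wz": 0,"fingers": 0.5},{"dx": -50,"dy": 0,"dz": 0,"wx": 0,"wy": 0,"wz": 0,"fingers": 0.5}])

```text
time_s: 16.85
ee_pos: [432.6, -12.2, 146.2]
ee_rot: [3.125, -0.04, 2.991]
ft_force: [-6.1, -0.9, -10.3]
gripper_width: 64.4
```

```bash
python3 -c "
from h import *
poll(14)"
```

```text
17.55 [466.1 -15.6 157.6] [-3.141  0.     2.988] F [ 0.79  0.47 -2.72] T [ 0.041 -0.004  0.034] 64.0
mean [ 0.539 -0.056 -4.218 -0.026 -0.09   0.017] sd [3.049 0.594 1.912 0.137 0.435 0.036]
Ty [ 6.700e-01 -1.492e+00 -2.610e-01 -6.400e-02 -1.130e-01 -4.500e-02
 -1.500e-02 -4.500e-02 -1.100e-02  3.600e-02  4.000e-02  2.000e-02
  1.000e-03  1.600e-02]
```

Call:
send_rows(steps=[{"dx": 0,"dy": 0,"dz": 0,"wx": 0,"wy": 0.14,"wz": 0,"fingers": 0.5},{"dx": 0,"dy": 0,"dz": 0,"wx": 0,"wy": 0,"wz": 0,"fingers": 0.5},{"dx": 0,"dy": 0,"dz": 0,"wx": 0,"wy": 0,"wz": 0,"fingers": 0.5},{"dx": 0,"dy": 0,"dz": 0,"wx": 0,"wy": 0,"wz": 0,"fingers": 0.5},{"dx": 0,"dy": 0,"dz": 0,"wx": 0,"wy": 0,"wz": 0,"fingers": 0.5},{"dx": 0,"dy": 0,"dz": 0,"wx": 0,"wy": 0,"wz": 0,"fingers": 0.5},{"dx": 0,"dy": 0,"dz": 0,"wx": 0,"wy": -0.06,"wz": 0,"fingers": 0.5},{"dx": 0,"dy": 0,"dz": 0,"wx": 0,"wy": -0.06,"wz": 0,"fingers": 0.5},{"dx": 0,"dy": 0,"dz": 0,"wx": 0,"wy": 0,"wz": 0,"fingers": 0.5},{"dx": 0,"dy": 0,"dz": 0,"wx": 0,"wy": 0,"wz": 0,"fingers": 0.5},{"dx": 0,"dy": 0,"dz": 0,"wx": 0,"wy": 0,"wz": 0,"fingers": 0.5},{"dx": 0,"dy": 0,"dz": 0,"wx": 0,"wy": 0,"wz": 0,"fingers": 0.5}])

```text
time_s: 18.75
ee_pos: [466.3, -15.7, 157.6]
ee_rot: [-3.141, -0.02, 2.988]
ft_force: [0.3, -0.1, -4.7]
gripper_width: 64.2
```

```bash
python3 -c "
from h import *
poll(12)"
```

```text
19.35 [465.9 -15.5 157.6] [ 3.141 -0.02   2.988] F [ 0.46 -0.11 -4.83] T [0.008 0.049 0.016] 63.6
mean [ 5.700e-02  7.700e-02 -3.909e+00 -2.000e-03  2.600e-02  0.000e+00] sd [0.414 0.265 0.588 0.032 0.013 0.019]
Ty [0.042 0.043 0.023 0.006 0.04  0.034 0.014 0.024 0.01  0.033 0.037 0.01 ]
```

Call:
send_rows(steps=[{"dx": 0,"dy": 0,"dz": 0,"wx": 0,"wy": -0.14,"wz": 0,"fingers": 0.5},{"dx": 0,"dy": 0,"dz": 0,"wx": 0,"wy": -0.02,"wz": 0,"fingers": 0.5},{"dx": 0,"dy": 0,"dz": 0,"wx": 0,"wy": 0,"wz": 0,"fingers": 0.5},{"dx": 0,"dy": 0,"dz": 0,"wx": 0,"wy": 0,"wz": 0,"fingers": 0.5},{"dx": 0,"dy": 0,"dz": 0,"wx": 0,"wy": 0,"wz": 0,"fingers": 0.5},{"dx": 0,"dy": 0,"dz": 0,"wx": 0,"wy": 0,"wz": 0,"fingers": 0.5},{"dx": 0,"dy": 0,"dz": 0,"wx": 0,"wy": 0.06,"wz": 0,"fingers": 0.5},{"dx": 0,"dy": 0,"dz": 0,"wx": 0,"wy": 0.06,"wz": 0,"fingers": 0.5},{"dx": 0,"dy": 0,"dz": 0,"wx": 0,"wy": 0,"wz": 0,"fingers": 0.5},{"dx": 0,"dy": 0,"dz": 0,"wx": 0,"wy": 0,"wz": 0,"fingers": 0.5},{"dx": 0,"dy": 0,"dz": 0,"wx": 0,"wy": 0,"wz": 0,"fingers": 0.5},{"dx": 0,"dy": 0,"dz": 0,"wx": 0,"wy": 0,"wz": 0,"fingers": 0.5}])

```text
time_s: 20.55
ee_pos: [465.5, -15.4, 157.5]
ee_rot: [3.141, 0.02, 2.988]
ft_force: [0.4, -1.1, -4.3]
gripper_width: 64.4
```

```bash
python3 -c "
from h import *
poll(12)"
```

```text
21.15 [465.9 -15.6 157.5] [3.142 0.02  2.988] F [ 0.92  0.81 -4.15] T [-0.022 -0.022 -0.012] 64.4
mean [-1.070e-01 -1.370e-01 -3.958e+00  1.200e-02 -3.000e-03  7.000e-03] sd [0.655 0.53  0.504 0.032 0.028 0.03 ]
Ty [ 0.065 -0.02   0.032  0.    -0.016 -0.018 -0.019 -0.007 -0.044  0.013
 -0.026  0.003]
```

Call:
send_rows(steps=[{"dx": 0,"dy": 0,"dz": 20,"wx": 0,"wy": 0.02,"wz": 0,"fingers": 0.5},{"dx": 0,"dy": 0,"dz": 40,"wx": 0,"wy": 0,"wz": 0,"fingers": 0.5},{"dx": 0,"dy": 0,"dz": 35,"wx": 0,"wy": 0,"wz": 0,"fingers": 0.5},{"dx": 0,"dy": 0,"dz": 12,"wx": 0,"wy": 0,"wz": 0,"fingers": 0.5},{"dx": 0,"dy": 0,"dz": 6,"wx": 0,"wy": 0,"wz": 0,"fingers": 0.5},{"dx": 0,"dy": 0,"dz": 5,"wx": 0,"wy": 0,"wz": 0,"fingers": 0.5},{"dx": 0,"dy": 0,"dz": 1,"wx": 0,"wy": 0,"wz": 0,"fingers": 0.5},{"dx": 0,"dy": 0,"dz": 0,"wx": 0,"wy": 0,"wz": 0,"fingers": 0.5},{"dx": 0,"dy": 0,"dz": 0,"wx": 0,"wy": 0,"wz": 0,"fingers": 0.5}])

```text
time_s: 22.05
ee_pos: [467.2, -15.5, 39.5]
ee_rot: [3.141, 0.002, 2.988]
ft_force: [0.4, 0.3, -3.9]
gripper_width: 63.9
```

Call:
send_rows(steps=[{"dx": 0,"dy": 0,"dz": 1,"wx": 0,"wy": 0,"wz": 0,"fingers": 0.5},{"dx": 0,"dy": 0,"dz": 1,"wx": 0,"wy": 0,"wz": 0,"fingers": 0.5},{"dx": 0,"dy": 0,"dz": 0,"wx": 0,"wy": 0,"wz": 0,"fingers": 0.5}])

```text
time_s: 22.35
ee_pos: [467.3, -15.5, 39.2]
ee_rot: [3.14, 0.0, 2.988]
ft_force: [-7.6, 0.7, 19.1]
gripper_width: 64.0
```

Call:
send_rows(steps=[{"dx": 0,"dy": 0,"dz": 0,"wx": 0,"wy": 0,"wz": 0,"fingers": 0.87},{"dx": 0,"dy": 0,"dz": 0,"wx": 0,"wy": 0,"wz": 0,"fingers": 0.87},{"dx": 0,"dy": 0,"dz": -30,"wx": 0,"wy": 0,"wz": 0,"fingers": 0.87},{"dx": 0,"dy": 0,"dz": -45,"wx": 0,"wy": 0,"wz": 0,"fingers": 0.87},{"dx": 0,"dy": -3,"dz": -45,"wx": 0,"wy": 0,"wz": 0,"fingers": 0.95},{"dx": -7,"dy": -40,"dz": -20,"wx": 0,"wy": 0,"wz": 0,"fingers": 0.95},{"dx": -7,"dy": -40,"dz": -10,"wx": 0,"wy": 0,"wz": 0,"fingers": 0.95},{"dx": -7,"dy": -40,"dz": 0,"wx": 0,"wy": 0,"wz": 0,"fingers": 0.95},{"dx": -7,"dy": -40,"dz": 0,"wx": 0,"wy": 0,"wz": 0,"fingers": 0.95},{"dx": -7,"dy": -40,"dz": 0,"wx": 0,"wy": 0,"wz": 0,"fingers": 0.95},{"dx": 0,"dy": 0,"dz": 0,"wx": 0,"wy": 0,"wz": 0.098,"fingers": 0.95},{"dx": 0,"dy": 0,"dz": 0,"wx": 0,"wy": 0,"wz": 0,"fingers": 0.95}])

```text
time_s: 23.55
ee_pos: [469.7, -223.0, 186.8]
ee_rot: [-3.141, 0.001, 2.886]
ft_force: [-0.0, 1.1, 0.3]
gripper_width: 82.8
```

Run:
```python
from h import *
ft()
o,im,M,C=wcam()
for P,col in ((box(467,-16,-.155),(0,255,0)),(box(471,-222,-.25),(0,0,255))):
    q=wproj(P,M,C)
    cv2.polylines(im,[np.round(q[[1,3,7,5]]).astype(int)],True,col,1)
cv2.imwrite('pics/w4.png',im)
```

```text
23.55 [ 469.7 -223.   186.8] [-3.141e+00  1.000e-03  2.886e+00] F [-0.02  1.1   0.34] T [ 0.028 -0.016  0.017] 82.8
```

View pics/w4.png

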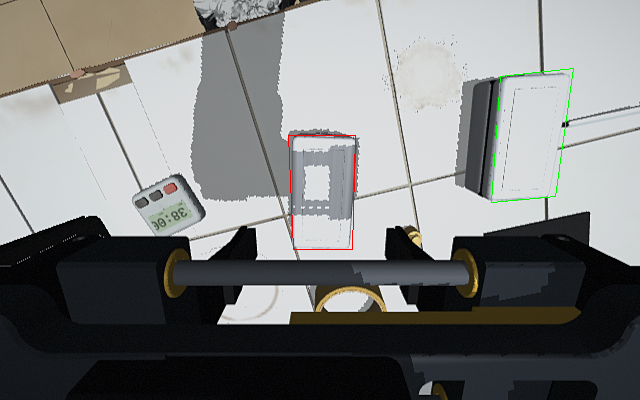

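Call:
send_rows(steps=[{"dx": 0,"dy": 0,"dz": 30,"wx": 0,"wy": 0,"wz": 0,"fingers": 0.95},{"dx": 0,"dy": 0,"dz": 40,"wx": 0,"wy": 0,"wz": 0,"fingers": 0.95},{"dx": 0,"dy": 0,"dz": 40,"wx": 0,"wy": 0,"wz": 0,"fingers": 0.95},{"dx": 0,"dy": 0,"dz": 26,"wx": 0,"wy": 0,"wz": 0,"fingers": 0.95},{"dx": 0,"dy": 0,"dz": 13,"wx": 0,"wy": 0,"wz": 0,"fingers": 0.95},{"dx": 0,"dy": 0,"dz": 0,"wx": 0,"wy": 0,"wz": 0,"fingers": 0.95},{"dx": 0,"dy": 0,"dz": 0,"wx": 0,"wy": 0,"wz": 0,"fingers": 0.5},{"dx": 0,"dy": 0,"dz": 0,"wx": 0,"wy": 0,"wz": 0,"fingers": 0.5},{"dx": 0,"dy": 0,"dz": 0,"wx": 0,"wy": 0,"wz": 0,"fingers": 0.5},{"dx": 0,"dy": 0,"dz": 0,"wx": 0,"wy": 0,"wz": 0,"fingers": 0.5}])

```text
time_s: 24.6
ee_pos: [470.9, -221.8, 38.8]
ee_rot: [3.141, 0.003, 2.89]
ft_force: [-0.6, 0.8, 6.5]
gripper_width: 64.1
```

Call:
send_rows(steps=[{"dx": 0,"dy": 0,"dz": -20,"wx": 0,"wy": 0,"wz": 0,"fingers": 0.5},{"dx": 0,"dy": 0,"dz": -40,"wx": 0,"wy": 0,"wz": 0,"fingers": 0.5},{"dx": 0,"dy": 0,"dz": -40,"wx": 0,"wy": 0,"wz": 0,"fingers": 0.5},{"dx": 0,"dy": 0,"dz": -20,"wx": 0,"wy": 0,"wz": 0,"fingers": 0.5},{"dx": 0,"dy": 0,"dz": 0,"wx": 0,"wy": 0,"wz": 0,"fingers": 0.5},{"dx": 0,"dy": 0,"dz": 0,"wx": 0,"wy": 0,"wz": 0,"fingers": 0.5},{"dx": 50,"dy": 0,"dz": 0,"wx": 0,"wy": 0,"wz": 0,"fingers": 0.5},{"dx": -50,"dy": 0,"dz": 0,"wx": 0,"wy": 0,"wz": 0,"fingers": 0.5},{"dx": -50,"dy": 0,"dz": 0,"wx": 0,"wy": 0,"wz": 0,"fingers": 0.5},{"dx": 50,"dy": 0,"dz": 0,"wx": 0,"wy": 0,"wz": 0,"fingers": 0.5}])

```text
time_s: 25.6
ee_pos: [482.1, -228.4, 140.5]
ee_rot: [-3.081, -0.025, 2.894]
ft_force: [1.1, 3.5, -20.8]
gripper_width: 64.0
```

```bash
python3 -c "
from h import *
poll(14)"
```

```text
26.3 [ 470.2 -221.5  158.5] [3.14e+00 2.00e-03 2.89e+00] F [-0.26  0.14 -4.01] T [0.009 0.061 0.031] 64.4
mean [-1.45   0.771 -6.542  0.083  0.183 -0.011] sd [6.022 1.932 5.078 0.279 0.715 0.059]
Ty [-0.038  2.737  0.278 -0.177 -0.117 -0.097 -0.052  0.037 -0.022 -0.012
  0.007  0.025 -0.027  0.019]
```

Call:
send_rows(steps=[{"dx": -50,"dy": 0,"dz": 0,"wx": 0,"wy": 0,"wz": 0,"fingers": 0.5},{"dx": 50,"dy": 0,"dz": 0,"wx": 0,"wy": 0,"wz": 0,"fingers": 0.5},{"dx": 50,"dy": 0,"dz": 0,"wx": 0,"wy": 0,"wz": 0,"fingers": 0.5},{"dx": -50,"dy": 0,"dz": 0,"wx": 0,"wy": 0,"wz": 0,"fingers": 0.5}])

```text
time_s: 26.7
ee_pos: [439.7, -211.1, 159.8]
ee_rot: [3.07, -0.006, 2.877]
ft_force: [-7.9, -7.1, -3.9]
gripper_width: 64.0
```

```bash
python3 -c "
from h import *
poll(14)"
```

```text
27.4 [ 465.2 -220.7  158.4] [-3.142 -0.004  2.887] F [-0.14  0.35 -5.63] T [ 0.001 -0.012 -0.004] 64.1
mean [ 7.170e-01 -1.320e-01 -5.208e+00 -8.000e-02 -5.100e-02  2.000e-03] sd [4.038 1.982 1.33  0.242 0.421 0.029]
Ty [ 0.861 -1.275 -0.38  -0.     0.055  0.02  -0.034  0.011  0.055  0.018
  0.006 -0.016  0.012 -0.049]
```

Call:
send_rows(steps=[{"dx": 0,"dy": 0,"dz": 0,"wx": 0,"wy": 0.14,"wz": 0,"fingers": 0.5},{"dx": 0,"dy": 0,"dz": 0,"wx": 0,"wy": 0,"wz": 0,"fingers": 0.5},{"dx": 0,"dy": 0,"dz": 0,"wx": 0,"wy": 0,"wz": 0,"fingers": 0.5},{"dx": 0,"dy": 0,"dz": 0,"wx": 0,"wy": 0,"wz": 0,"fingers": 0.5},{"dx": 0,"dy": 0,"dz": 0,"wx": 0,"wy": 0,"wz": 0,"fingers": 0.5},{"dx": 0,"dy": 0,"dz": 0,"wx": 0,"wy": 0,"wz": 0,"fingers": 0.5},{"dx": 0,"dy": 0,"dz": 0,"wx": 0,"wy": -0.06,"wz": 0,"fingers": 0.5},{"dx": 0,"dy": 0,"dz": 0,"wx": 0,"wy": -0.06,"wz": 0,"fingers": 0.5},{"dx": 0,"dy": 0,"dz": 0,"wx": 0,"wy": 0,"wz": 0,"fingers": 0.5},{"dx": 0,"dy": 0,"dz": 0,"wx": 0,"wy": 0,"wz": 0,"fingers": 0.5},{"dx": 0,"dy": 0,"dz": 0,"wx": 0,"wy": 0,"wz": 0,"fingers": 0.5},{"dx": 0,"dy": 0,"dz": 0,"wx": 0,"wy": 0,"wz": 0,"fingers": 0.5}])

```text
time_s: 28.6
ee_pos: [465.7, -220.5, 158.8]
ee_rot: [3.141, -0.023, 2.887]
ft_force: [-0.2, -0.6, -4.6]
gripper_width: 63.8
```

```bash
python3 -c "
from h import *
poll(12)"
```

```text
29.2 [ 465.3 -220.5  158.7] [ 3.14  -0.023  2.887] F [-0.39 -0.23 -5.38] T [ 0.008 -0.024  0.021] 64.2
mean [-1.330e-01 -1.160e-01 -4.829e+00 -5.000e-03 -5.700e-02 -1.000e-03] sd [0.78  0.566 0.383 0.038 0.028 0.025]
Ty [-0.037 -0.062 -0.004 -0.099 -0.031 -0.079 -0.033 -0.051 -0.105 -0.05
 -0.061 -0.071]
```

Call:
send_rows(steps=[{"dx": 0,"dy": 0,"dz": 0,"wx": 0,"wy": -0.14,"wz": 0,"fingers": 0.5},{"dx": 0,"dy": 0,"dz": 0,"wx": 0,"wy": -0.02,"wz": 0,"fingers": 0.5},{"dx": 0,"dy": 0,"dz": 0,"wx": 0,"wy": 0,"wz": 0,"fingers": 0.5},{"dx": 0,"dy": 0,"dz": 0,"wx": 0,"wy": 0,"wz": 0,"fingers": 0.5},{"dx": 0,"dy": 0,"dz": 0,"wx": 0,"wy": 0,"wz": 0,"fingers": 0.5},{"dx": 0,"dy": 0,"dz": 0,"wx": 0,"wy": 0,"wz": 0,"fingers": 0.5},{"dx": 0,"dy": 0,"dz": 0,"wx": 0,"wy": 0.06,"wz": 0,"fingers": 0.5},{"dx": 0,"dy": 0,"dz": 0,"wx": 0,"wy": 0.06,"wz": 0,"fingers": 0.5},{"dx": 0,"dy": 0,"dz": 0,"wx": 0,"wy": 0,"wz": 0,"fingers": 0.5},{"dx": 0,"dy": 0,"dz": 0,"wx": 0,"wy": 0,"wz": 0,"fingers": 0.5},{"dx": 0,"dy": 0,"dz": 0,"wx": 0,"wy": 0,"wz": 0,"fingers": 0.5},{"dx": 0,"dy": 0,"dz": 0,"wx": 0,"wy": 0,"wz": 0,"fingers": 0.5}])

```text
time_s: 30.4
ee_pos: [463.7, -221.6, 160.0]
ee_rot: [-3.14, -0.011, 2.885]
ft_force: [-0.0, -0.6, -4.8]
gripper_width: 64.2
```

```bash
python3 -c "
from h import *
poll(12)"
```

```text
31.0 [ 464.1 -221.7  159.8] [-3.138 -0.012  2.885] F [ 0.3  -0.06 -4.83] T [ 0.    -0.051  0.064] 64.1
mean [-1.060e-01  1.190e-01 -4.747e+00  4.000e-03 -1.500e-02  1.200e-02] sd [0.313 0.518 0.451 0.028 0.032 0.016]
Ty [ 0.018 -0.073 -0.005 -0.021 -0.055 -0.004 -0.02   0.033 -0.021 -0.058
  0.002  0.022]
```

Call:
send_rows(steps=[{"dx": 0,"dy": 0,"dz": 0,"wx": 0,"wy": 0.06,"wz": 0,"fingers": 0.5},{"dx": 0,"dy": 0,"dz": 0,"wx": 0,"wy": 0.06,"wz": 0,"fingers": 0.5},{"dx": 0,"dy": 0,"dz": 0,"wx": 0,"wy": 0.06,"wz": 0,"fingers": 0.5},{"dx": 0,"dy": 0,"dz": 0,"wx": 0,"wy": 0,"wz": 0,"fingers": 0.5},{"dx": 0,"dy": 0,"dz": 0,"wx": 0,"wy": 0,"wz": 0,"fingers": 0.5},{"dx": 0,"dy": 0,"dz": 0,"wx": 0,"wy": 0,"wz": 0,"fingers": 0.5},{"dx": 0,"dy": 0,"dz": 0,"wx": 0,"wy": 0,"wz": 0,"fingers": 0.5}])

```text
time_s: 31.7
ee_pos: [463.8, -221.6, 160.1]
ee_rot: [-3.14, -0.19, 2.884]
ft_force: [-0.2, -0.2, -5.0]
gripper_width: 64.4
```

```bash
python3 -c "
from h import *
poll(8)"
```

```text
32.1 [ 464.1 -221.6  159.9] [-3.139 -0.191  2.885] F [ 1.11  0.39 -5.2 ] T [-0.116 -0.409  0.019] 64.0
mean [ 1.930e-01 -4.300e-02 -5.149e+00 -8.900e-02 -4.040e-01  5.000e-03] sd [0.341 0.267 0.4   0.033 0.019 0.021]
Ty [-0.368 -0.415 -0.417 -0.386 -0.407 -0.426 -0.419 -0.393]
```

Call:
send_rows(steps=[{"dx": 0,"dy": 0,"dz": 0,"wx": 0,"wy": -0.08,"wz": 0,"fingers": 0.5},{"dx": 0,"dy": 0,"dz": 0,"wx": 0,"wy": -0.08,"wz": 0,"fingers": 0.5},{"dx": 0,"dy": 0,"dz": 0,"wx": 0,"wy": 0,"wz": 0,"fingers": 0.5},{"dx": 0,"dy": 0,"dz": 0,"wx": 0,"wy": 0,"wz": 0,"fingers": 0.5},{"dx": 0,"dy": 0,"dz": 0,"wx": 0,"wy": 0,"wz": 0,"fingers": 0.5}])

```text
time_s: 32.6
ee_pos: [464.7, -221.5, 160.1]
ee_rot: [-3.138, -0.032, 2.886]
ft_force: [0.7, 0.2, -5.0]
gripper_width: 64.1
```

```bash
python3 -c "
from h import *
poll(10)"
```

```text
33.1 [ 464.1 -221.8  159.8] [-3.138 -0.032  2.885] F [-0.06  0.07 -4.5 ] T [-0.012 -0.068 -0.019] 64.4
mean [-9.000e-02 -1.710e-01 -5.152e+00 -1.500e-02 -6.400e-02  4.000e-03] sd [0.449 0.357 0.477 0.028 0.033 0.032]
Ty [-0.112 -0.112 -0.075 -0.062 -0.073 -0.013 -0.034 -0.059 -0.021 -0.082]
```

Call:
send_rows(steps=[{"dx": 0,"dy": 0,"dz": 0,"wx": 0,"wy": -0.08,"wz": 0,"fingers": 0.5},{"dx": 0,"dy": 0,"dz": 0,"wx": 0,"wy": -0.08,"wz": 0,"fingers": 0.5},{"dx": 0,"dy": 0,"dz": 0,"wx": 0,"wy": -0.06,"wz": 0,"fingers": 0.5},{"dx": 0,"dy": 0,"dz": 0,"wx": 0,"wy": 0,"wz": 0,"fingers": 0.5},{"dx": 0,"dy": 0,"dz": 0,"wx": 0,"wy": 0,"wz": 0,"fingers": 0.5},{"dx": 0,"dy": 0,"dz": 0,"wx": 0,"wy": 0,"wz": 0,"fingers": 0.5},{"dx": 0,"dy": 0,"dz": 0,"wx": 0,"wy": 0,"wz": 0,"fingers": 0.5}])

```text
time_s: 33.8
ee_pos: [464.4, -222.3, 159.9]
ee_rot: [-3.136, 0.187, 2.885]
ft_force: [0.8, 0.8, -4.4]
gripper_width: 63.8
```

```bash
python3 -c "
from h import *
poll(8)"
```

```text
34.2 [ 464.1 -221.8  159.8] [-3.138  0.188  2.886] F [ 0.39 -0.3  -5.79] T [0.073 0.385 0.02 ] 64.2
mean [-1.400e-02 -5.700e-02 -4.835e+00  1.170e-01  4.170e-01  4.000e-03] sd [0.48  0.547 0.291 0.031 0.031 0.018]
Ty [0.397 0.44  0.386 0.434 0.449 0.462 0.374 0.395]
```

Call:
send_rows(steps=[{"dx": 0,"dy": 0,"dz": 0,"wx": 0,"wy": 0.08,"wz": 0,"fingers": 0.5},{"dx": 0,"dy": 0,"dz": 0,"wx": 0,"wy": 0.08,"wz": 0,"fingers": 0.5},{"dx": 0,"dy": 0,"dz": 0,"wx": 0,"wy": 0,"wz": 0,"fingers": 0.5},{"dx": 0,"dy": 0,"dz": 0,"wx": 0,"wy": 0,"wz": 0,"fingers": 0.5},{"dx": 0,"dy": 0,"dz": 0,"wx": 0,"wy": 0,"wz": 0,"fingers": 0.5}])

```text
time_s: 34.7
ee_pos: [463.3, -222.0, 160.1]
ee_rot: [-3.141, 0.03, 2.884]
ft_force: [-0.9, 0.5, -4.6]
gripper_width: 63.9
```

```bash
python3 -c "
from h import *
poll(10)"
```

```text
35.2 [ 464.2 -221.6  160. ] [-3.139  0.029  2.885] F [ 0.87 -0.08 -5.44] T [ 0.036  0.073 -0.011] 64.0
mean [ 0.03   0.193 -5.018  0.017  0.082 -0.009] sd [0.627 0.455 0.413 0.026 0.038 0.024]
Ty [0.132 0.147 0.107 0.031 0.089 0.072 0.069 0.044 0.035 0.099]
```

Call:
send_rows(steps=[{"dx": -6,"dy": 1,"dz": 20,"wx": 0,"wy": 0.03,"wz": 0,"fingers": 0.5},{"dx": 0,"dy": 0,"dz": 40,"wx": 0,"wy": 0,"wz": 0,"fingers": 0.5},{"dx": 0,"dy": 0,"dz": 35,"wx": 0,"wy": 0,"wz": 0,"fingers": 0.5},{"dx": 0,"dy": 0,"dz": 15,"wx": 0,"wy": 0,"wz": 0,"fingers": 0.5},{"dx": 0,"dy": 0,"dz": 7,"wx": 0,"wy": 0,"wz": 0,"fingers": 0.5},{"dx": 0,"dy": 0,"dz": 3,"wx": 0,"wy": 0,"wz": 0,"fingers": 0.5},{"dx": 0,"dy": 0,"dz": 1,"wx": 0,"wy": 0,"wz": 0,"fingers": 0.5},{"dx": 0,"dy": 0,"dz": 0,"wx": 0,"wy": 0,"wz": 0,"fingers": 0.5}])

```text
time_s: 36.0
ee_pos: [471.6, -223.0, 40.3]
ee_rot: [-3.139, 0.001, 2.885]
ft_force: [-0.3, -0.4, -4.7]
gripper_width: 63.9
```

Call:
send_rows(steps=[{"dx": 0,"dy": 0,"dz": 1.5,"wx": 0,"wy": 0,"wz": 0,"fingers": 0.5},{"dx": 0,"dy": 0,"dz": 1,"wx": 0,"wy": 0,"wz": 0,"fingers": 0.5},{"dx": 0,"dy": 0,"dz": 0,"wx": 0,"wy": 0,"wz": 0,"fingers": 0.5}])

```text
time_s: 36.3
ee_pos: [471.6, -223.0, 38.8]
ee_rot: [-3.14, 0.0, 2.885]
ft_force: [-4.4, 2.0, 11.2]
gripper_width: 64.2
```

Call:
send_rows(steps=[{"dx": 0,"dy": 0,"dz": 0,"wx": 0,"wy": 0,"wz": 0,"fingers": 0.95},{"dx": 0,"dy": 0,"dz": 0,"wx": 0,"wy": 0,"wz": 0,"fingers": 0.95},{"dx": 0,"dy": 0,"dz": -30,"wx": 0,"wy": 0,"wz": 0,"fingers": 0.95},{"dx": 0,"dy": 0,"dz": -45,"wx": 0,"wy": 0,"wz": 0,"fingers": 0.87},{"dx": 0,"dy": 0,"dz": -45,"wx": 0,"wy": 0,"wz": -0.103,"fingers": 0.87},{"dx": 6,"dy": 34,"dz": -20,"wx": 0,"wy": 0,"wz": 0,"fingers": 0.87},{"dx": 6,"dy": 34,"dz": -10,"wx": 0,"wy": 0,"wz": 0,"fingers": 0.87},{"dx": 6,"dy": 34,"dz": 0,"wx": 0,"wy": 0,"wz": 0,"fingers": 0.87},{"dx": 6,"dy": 34,"dz": 0,"wx": 0,"wy": 0,"wz": 0,"fingers": 0.87},{"dx": 6,"dy": 34,"dz": 0,"wx": 0,"wy": 0,"wz": 0,"fingers": 0.87},{"dx": 6,"dy": 34,"dz": 0,"wx": 0,"wy": 0,"wz": 0,"fingers": 0.87},{"dx": 0,"dy": 0,"dz": 0,"wx": 0,"wy": 0,"wz": 0,"fingers": 0.87},{"dx": 0,"dy": 0,"dz": 0,"wx": 0,"wy": 0,"wz": 0,"fingers": 0.87}])

```text
time_s: 37.6
ee_pos: [466.7, -15.0, 186.3]
ee_rot: [-3.139, -0.001, 2.989]
ft_force: [-0.7, -0.7, 0.5]
gripper_width: 75.5
```

Run:
```python
from h import *
ft()
o,im,M,C=wcam()
for P,col in ((box(467,-16,-.155),(0,255,0)),(box(471,-222,-.25),(0,0,255))):
    q=wproj(P,M,C)
    cv2.polylines(im,[np.round(q[[1,3,7,5]]).astype(int)],True,col,1)
cv2.imwrite('pics/w5.png',im)
```

```text
37.6 [466.7 -15.  186.3] [-3.139e+00 -1.000e-03  2.989e+00] F [-0.68 -0.65  0.47] T [-0.016 -0.005  0.001] 75.5
```

View pics/w5.png

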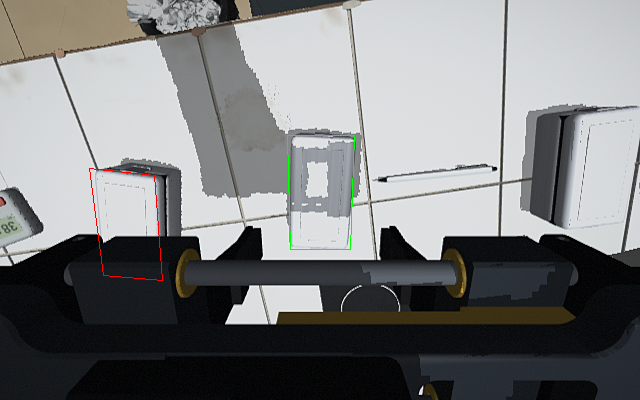

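Call:
send_rows(steps=[{"dx": 0,"dy": 0,"dz": 30,"wx": 0,"wy": 0,"wz": 0,"fingers": 0.87},{"dx": 0,"dy": 0,"dz": 40,"wx": 0,"wy": 0,"wz": 0,"fingers": 0.87},{"dx": 0,"dy": 0,"dz": 40,"wx": 0,"wy": 0,"wz": 0,"fingers": 0.87},{"dx": 0,"dy": 0,"dz": 26,"wx": 0,"wy": 0,"wz": 0,"fingers": 0.87},{"dx": 0,"dy": 0,"dz": 12,"wx": 0,"wy": 0,"wz": 0,"fingers": 0.87},{"dx": 0,"dy": 0,"dz": 0,"wx": 0,"wy": 0,"wz": 0,"fingers": 0.87},{"dx": 0,"dy": 0,"dz": 0,"wx": 0,"wy": 0,"wz": 0,"fingers": 0.5},{"dx": 0,"dy": 0,"dz": 0,"wx": 0,"wy": 0,"wz": 0,"fingers": 0.5},{"dx": 0,"dy": 0,"dz": 0,"wx": 0,"wy": 0,"wz": 0,"fingers": 0.5},{"dx": 0,"dy": 0,"dz": 0,"wx": 0,"wy": 0,"wz": 0,"fingers": 0.5}])

```text
time_s: 38.65
ee_pos: [467.2, -15.8, 39.1]
ee_rot: [-3.14, 0.0, 2.988]
ft_force: [-0.4, -0.8, 5.9]
gripper_width: 64.7
```

Call:
send_rows(steps=[{"dx": 0,"dy": 0,"dz": -20,"wx": 0,"wy": 0,"wz": 0,"fingers": 0.5},{"dx": 0,"dy": 0,"dz": -40,"wx": 0,"wy": 0,"wz": 0,"fingers": 0.5},{"dx": 0,"dy": 0,"dz": -40,"wx": 0,"wy": 0,"wz": 0,"fingers": 0.5},{"dx": 0,"dy": 0,"dz": -20,"wx": 0,"wy": 0,"wz": 0,"fingers": 0.5},{"dx": 0,"dy": 0,"dz": 0,"wx": 0,"wy": 0.06,"wz": 0,"fingers": 0.5},{"dx": 0,"dy": 0,"dz": 0,"wx": 0,"wy": 0.07,"wz": 0,"fingers": 0.5},{"dx": 0,"dy": 0,"dz": 0,"wx": 0,"wy": 0.06,"wz": 0,"fingers": 0.5},{"dx": 0,"dy": 0,"dz": 0,"wx": 0,"wy": 0,"wz": 0,"fingers": 0.5},{"dx": 0,"dy": 0,"dz": 0,"wx": 0,"wy": 0,"wz": 0,"fingers": 0.5},{"dx": 0,"dy": 0,"dz": 0,"wx": 0,"wy": 0,"wz": 0,"fingers": 0.5},{"dx": 0,"dy": 0,"dz": 0,"wx": 0,"wy": 0,"wz": 0,"fingers": 0.5},{"dx": 0,"dy": 0,"dz": 0,"wx": 0,"wy": 0,"wz": 0,"fingers": 0.5}])

```text
time_s: 39.85
ee_pos: [466.0, -15.0, 158.3]
ee_rot: [-3.141, -0.192, 2.988]
ft_force: [0.6, 0.5, -4.6]
gripper_width: 64.4
```

```bash
python3 -c "
from h import *
poll(8)"
```

```text
40.25 [466.4 -15.3 158. ] [-3.139 -0.192  2.987] F [ 1.    0.38 -4.22] T [-0.03  -0.299 -0.022] 64.1
mean [ 0.313 -0.183 -4.282 -0.021 -0.313  0.01 ] sd [0.575 0.288 0.467 0.015 0.027 0.02 ]
Ty [-0.347 -0.332 -0.273 -0.323 -0.328 -0.314 -0.264 -0.324]
```

Call:
send_rows(steps=[{"dx": 0,"dy": 0,"dz": 0,"wx": 0,"wy": -0.08,"wz": 0,"fingers": 0.5},{"dx": 0,"dy": 0,"dz": 0,"wx": 0,"wy": -0.08,"wz": 0,"fingers": 0.5},{"dx": 0,"dy": 0,"dz": 0,"wx": 0,"wy": 0,"wz": 0,"fingers": 0.5},{"dx": 0,"dy": 0,"dz": 0,"wx": 0,"wy": 0,"wz": 0,"fingers": 0.5},{"dx": 0,"dy": 0,"dz": 0,"wx": 0,"wy": 0,"wz": 0,"fingers": 0.5}])

```text
time_s: 40.75
ee_pos: [466.7, -15.3, 158.1]
ee_rot: [-3.137, -0.033, 2.988]
ft_force: [0.4, 0.0, -4.5]
gripper_width: 64.4
```

```bash
python3 -c "
from h import *
poll(10)"
```

```text
41.25 [466.3 -15.5 157.9] [-3.138 -0.032  2.988] F [ 0.4  -0.16 -4.64] T [0.029 0.014 0.002] 64.2
mean [-1.840e-01  7.700e-02 -3.923e+00 -3.000e-03 -7.000e-03  6.000e-03] sd [0.426 0.519 0.46  0.017 0.026 0.02 ]
Ty [-0.048  0.02   0.031 -0.023  0.002  0.029 -0.024 -0.037 -0.006 -0.012]
```

Call:
send_rows(steps=[{"dx": 0,"dy": 0,"dz": 0,"wx": 0,"wy": -0.08,"wz": 0,"fingers": 0.5},{"dx": 0,"dy": 0,"dz": 0,"wx": 0,"wy": -0.08,"wz": 0,"fingers": 0.5},{"dx": 0,"dy": 0,"dz": 0,"wx": 0,"wy": -0.06,"wz": 0,"fingers": 0.5},{"dx": 0,"dy": 0,"dz": 0,"wx": 0,"wy": 0,"wz": 0,"fingers": 0.5},{"dx": 0,"dy": 0,"dz": 0,"wx": 0,"wy": 0,"wz": 0,"fingers": 0.5},{"dx": 0,"dy": 0,"dz": 0,"wx": 0,"wy": 0,"wz": 0,"fingers": 0.5},{"dx": 0,"dy": 0,"dz": 0,"wx": 0,"wy": 0,"wz": 0,"fingers": 0.5}])

```text
time_s: 41.95
ee_pos: [466.8, -15.5, 158.0]
ee_rot: [-3.138, 0.187, 2.988]
ft_force: [0.4, -0.2, -4.8]
gripper_width: 64.0
```

```bash
python3 -c "
from h import *
poll(8)"
```

```text
42.35 [466.4 -15.3 158. ] [-3.138  0.188  2.989] F [-0.35 -0.12 -4.55] T [ 0.054  0.291 -0.036] 64.4
mean [-0.072 -0.133 -3.862  0.069  0.325  0.005] sd [0.36  0.246 0.578 0.049 0.028 0.02 ]
Ty [0.313 0.317 0.287 0.297 0.308 0.368 0.355 0.355]
```

Call:
send_rows(steps=[{"dx": 0,"dy": 0,"dz": 0,"wx": 0,"wy": 0.08,"wz": 0,"fingers": 0.5},{"dx": 0,"dy": 0,"dz": 0,"wx": 0,"wy": 0.08,"wz": 0,"fingers": 0.5},{"dx": 0,"dy": 0,"dz": 0,"wx": 0,"wy": 0,"wz": 0,"fingers": 0.5},{"dx": 0,"dy": 0,"dz": 0,"wx": 0,"wy": 0,"wz": 0,"fingers": 0.5},{"dx": 0,"dy": 0,"dz": 0,"wx": 0,"wy": 0,"wz": 0,"fingers": 0.5}])

```text
time_s: 42.85
ee_pos: [465.7, -15.1, 157.6]
ee_rot: [-3.139, 0.028, 2.989]
ft_force: [-0.0, 0.5, -3.9]
gripper_width: 64.2
```

```bash
python3 -c "
from h import *
poll(10)"
```

```text
43.35 [466.4 -15.3 158. ] [-3.139  0.028  2.988] F [ 0.95  0.09 -3.92] T [ 0.036 -0.013  0.055] 64.2
mean [ 0.092  0.454 -4.111  0.016  0.    -0.016] sd [0.376 0.467 0.496 0.031 0.034 0.045]
Ty [-0.008  0.007 -0.037  0.073 -0.003  0.027  0.033 -0.02  -0.038 -0.032]
```

Call:
send_rows(steps=[{"dx": 0,"dy": 0,"dz": -10,"wx": 0,"wy": 0.03,"wz": 0,"fingers": 0.5},{"dx": -10,"dy": 4,"dz": -11,"wx": 0,"wy": 0,"wz": 0,"fingers": 0.5},{"dx": -20,"dy": 8,"dz": -10,"wx": 0,"wy": 0,"wz": 0,"fingers": 0.5},{"dx": -25,"dy": 11,"dz": 0,"wx": 0,"wy": 0,"wz": 0,"fingers": 0.5},{"dx": -25,"dy": 11,"dz": 0,"wx": 0,"wy": 0,"wz": 0,"fingers": 0.5},{"dx": -25,"dy": 11,"dz": 0,"wx": 0,"wy": 0,"wz": 0,"fingers": 0.5},{"dx": -25,"dy": 11,"dz": 0,"wx": 0,"wy": 0,"wz": 0,"fingers": 0.5},{"dx": -20,"dy": 8,"dz": 0,"wx": 0,"wy": 0,"wz": 0,"fingers": 0.5},{"dx": -10,"dy": 4,"dz": 0,"wx": 0,"wy": 0,"wz": 0,"fingers": 0.5},{"dx": -5,"dy": 1,"dz": 0,"wx": 0,"wy": 0,"wz": 0,"fingers": 0.5},{"dx": 0,"dy": 0,"dz": 0,"wx": 0,"wy": 0,"wz": 0,"fingers": 0.5},{"dx": 0,"dy": 0,"dz": 0,"wx": 0,"wy": 0,"wz": 0,"fingers": 0.5},{"dx": 0,"dy": 0,"dz": 0,"wx": 0,"wy": 0,"wz": 0,"fingers": 0.5},{"dx": 0,"dy": 0,"dz": 0,"wx": 0,"wy": 0,"wz": 0,"fingers": 0.5},{"dx": 0,"dy": 0,"dz": 0,"wx": 0,"wy": 0,"wz": 0,"fingers": 0.5}])

```text
time_s: 44.85
ee_pos: [639.4, 27.8, 188.7]
ee_rot: [-3.139, -0.002, 2.988]
ft_force: [-0.4, 0.3, -3.3]
gripper_width: 64.4
```

Run:
```python
from h import *
ft()
im=imaging.camera('scene');cv2.imwrite('pics/s2.png',im)
for n in ["case_left","case_mid","case_right"]:
  for r in models.silhouettes('scene',n)[:3]:
    b=r['bbox'];p0=back((b[0]+b[2])/2,(b[1]+b[3])/2,40,'scene')
    print(n,round(r['conf'],2),b,np.round(fit(r['pixels'],'scene',p0,(120,64,56)),3).tolist())
a=cv2.imread('pics/top0.png');im=imaging.camera('top');cv2.imwrite('pics/t2.png',im)
ft()
```

```text
44.85 [639.4  27.8 188.7] [-3.139e+00 -2.000e-03  2.988e+00] F [-0.36  0.32 -3.28] T [ 0.046 -0.02   0.02 ] 64.4
case_left 0.98 [178.2, 180.0, 208.2, 212.9] [388.795, 392.445, 0.585, 0.8]
case_left 0.8 [216.4, 174.4, 256.4, 212.5] [480.285, 265.712, 0.054, 0.911]
case_mid 0.88 [305.8, 139.4, 344.4, 172.9] [829.957, 154.876, 0.108, 0.74]
45.1 [639.7  27.8 188.5] [-3.139e+00 -2.000e-03  2.988e+00] F [ 0.43  0.16 -3.26] T [ 0.028 -0.039  0.02 ] 64.0
```

View pics/s2.png

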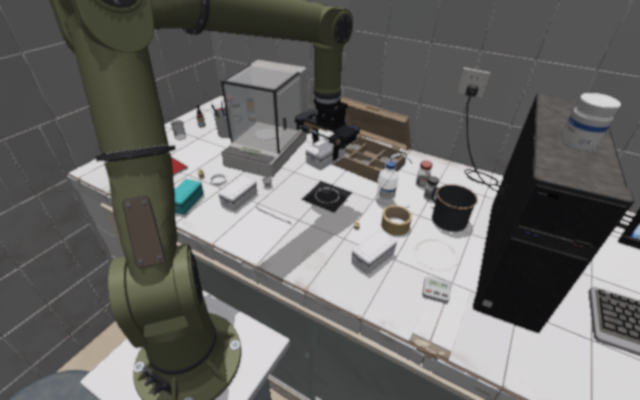

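View pics/t2.png

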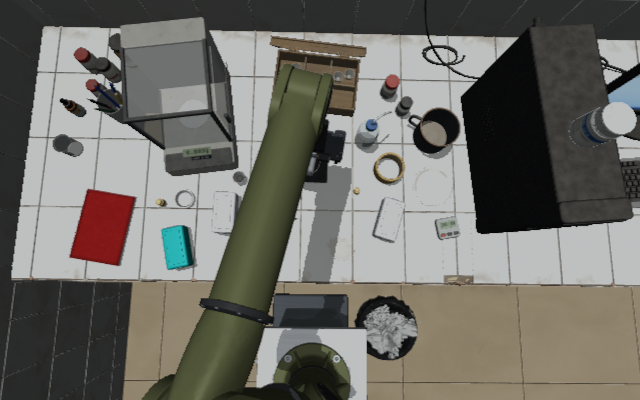

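Run:
```python
from h import *
print(back(327,196,3,'scene'),back(307,161,3,'top'));ft();print(workorder.finish_job())
```

```text
[645.99131953  20.5579612    3.        ] [653.88848404  23.71466571   3.        ]
45.1 [639.7  27.8 188.5] [-3.139e+00 -2.000e-03  2.988e+00] F [ 0.43  0.16 -3.26] T [ 0.028 -0.039  0.02 ] 64.0
the job is handed in; nothing more can be done
None
```

The rattling case is the middle one. I handed the job in at about 45 s with that case held level over the mat. The gripper was at x 640, y 28 mm, which puts the underside about 150 mm up. The other two cases are back where they stood.

**How I identified it:** The shakes alone did not separate the cases. The readings are only 0.05 s apart, and the stop itself swamped the knock. I therefore tilted each case gently both ways and compared the static moment about its y axis:
- **Middle case:** the moment jumped by about 0.11 N m between the two tilt directions, which I tested twice. A ball at either end should give up to 0.14.
- **Right case:** a straight line with tilt, with no jump larger than the noise.
- **Left case:** I gave it only the coarser first tilt test. It came out nearer to packed, so I ruled it out mainly by comparison.

**Last checks:**
- **Still and upright:** the arm held still, the case was level within 0.01 rad, and the grip read 64 mm, which matches the case width.
- **Position over the mat:** the network's mat boxes and my reading of the ring put the middle at x 635–654, y 21–28. The case is at most about 15 mm off, against 45 mm allowed.
- **Left and right cases:** both stood upright and let go in the last two pictures. The left case fitted within about 5 mm of its start. The network did not report the right one in the last scene picture, so I checked that one by eye.
- **Other things:** everything I could see in the last pictures was in place. In the top view the arm hid the pen, but it showed in place in the scene picture.
- **Disagreements:** in that last picture the network also called the turquoise look-alike "case_left", which I ignored. Its bench-level fit of the held case was meaningless, because the case was in the air.

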